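Snap a driver board onto its four standoffs

TASK

Mount the green circuit board on the dark steel plate: lay it over the four white snap posts, with its terminal plugs at the cable-gland end, and let go of it while it still rests loosely on their tips. Then press it down evenly and gently, beside the posts, until all four have clicked and the board sits fully home, without letting it tip up. Leave the mug, film can, dish and marker pen where they are.

Things in the scene. Friction and masses are not known exactly. Their poses are not given: they have to be found in the camera images.
- base: Fixed dark steel plate, 140 (x) x 196 (y) x 8 mm, flat on the desk. Origin: centre of its underside, z up. At its +y end a low black block with two grey cable glands, top 18 mm above the desk. Four white snap posts at (x, y) = (-44, 62), (44, 62), (-34, -62), (34, -62) mm: the pair at the gland end stands wider apart. Seated, the board's face is 24 mm above the desk.
- board: Loose green circuit board, 108 (x) x 150 (y) x 4 mm, about 0.25 kg, flat on the desk, face up. Origin: centre of its underside. Two terminal plugs (blue, black; 11 mm high) at its +y end belong at the plate's gland end. In the middle a solid finned heat sink, 44 (x) x 40 (y) mm, top 33 mm above the underside: grip it across y or x. Holes 11 mm across, placed as the posts.
- post0 (a point): Point on the axis of a snap post at the height of its seat (17 mm shoulder, top 20 mm above the desk); gland/plug end (+y), -x side of the plate. Axes as the plate. Its pin is 8.6 mm thick, with a blunt 3 mm tip 17 mm above the seat. Two sprung barbs on its +y and -y sides splay out downward from the tip to 16 mm across.
- hole0 (a point): Centre of the board's hole that belongs on post0, at the board's underside; gland/plug end (+y), -x side of the board. Axes as the board.
- press0 (a point): Centre of a yellow press spot (16 mm across, bare and flat) on the board's face, 24 mm from hole0 along the board's y towards its middle; clear of post and heat sink.
- post1 (a point): Point on the axis of a snap post at the height of its seat (17 mm shoulder, top 20 mm above the desk); gland/plug end (+y), +x side of the plate. Axes as the plate. A board laid loosely on the posts rests on the barbs, its underside about 10 mm above the seat.
- hole1 (a point): Centre of the board's hole that belongs on post1, at the board's underside; gland/plug end (+y), +x side of the board. Axes as the board.
- press1 (a point): Centre of a yellow press spot (16 mm across, bare and flat) on the board's face, 24 mm from hole1 along the board's y towards its middle; clear of post and heat sink.
- post2 (a point): Point on the axis of a snap post at the height of its seat (17 mm shoulder, top 20 mm above the desk); narrow end (-y), -x side of the plate. Axes as the plate. Pushing a hole home over one post takes about 5 to 15 N on its press spot; the barbs then spring out over the board's face and hold it.
- hole2 (a point): Centre of the board's hole that belongs on post2, at the board's underside; narrow end (-y), -x side of the board. Axes as the board.
- press2 (a point): Centre of a yellow press spot (16 mm across, bare and flat) on the board's face, 24 mm from hole2 along the board's y towards its middle; clear of post and heat sink.
- post3 (a point): Point on the axis of a snap post at the height of its seat (17 mm shoulder, top 20 mm above the desk); narrow end (-y), +x side of the plate. Axes as the plate. Seated, the post tips stand 13 mm above the board's face.
- hole3 (a point): Centre of the board's hole that belongs on post3, at the board's underside; narrow end (-y), +x side of the board. Axes as the board.
- press3 (a point): Centre of a yellow press spot (16 mm across, bare and flat) on the board's face, 24 mm from hole3 along the board's y towards its middle; clear of post and heat sink.
- mug: Blue and white mug, 78 x 112 x 92 mm, standing behind the work; origin: centre of its underside. To be left alone.
- film_can: Black film can with grey lid, 34 mm across, 53 mm high, upright; origin: centre of its underside. To be left alone.
- petri_dish: White dish, 90 mm across, 16 mm high; origin: centre of its underside. To be left alone.
- marker_blue: Blue marker pen, 128 mm long, 13 mm thick, lying near the desk's front edge, long side along its own x; origin: centre of its underside. To be left alone.

How it is judged:
By the outcome, as a careful person would: the job done as asked, in the order asked, and still so for the second after the job is handed in, with the robot touching nothing.
It also fails if it takes over 54 s, if anything falls off the work surface, if the arm or the gripper's body presses on something with over 40 N, if the wrist force passes 120 N, or if a joint passes its speed limit or range.

ROBOT

A 6-joint arm with a two-finger parallel gripper is mounted at the origin on a cart in front of the work surface, level with it; the furniture and walls round the work are solid. World frame = base frame: x ahead of the robot, y to its left, z up, the work surface at z = 0. Lengths are in mm, angles in rad, forces in N, time in s.
With the tool pointing down it reaches from about 425 to 950 mm from the base axis. Payload 14.7 kg.
Tool frame: the origin (TCP) lies between the finger pads; the fingertips stand 14 mm ahead of it and the grasp point (between the pads) lies 5 mm behind it; z points along the fingers, y is the line along which they close (so a half turn about z gives the same grasp; the last joint's range is limited). The gripper opens to 85 mm and grips with 20 to 120 N. Pads are 22 mm wide; open, the fingers measure 114 mm over their backs; the gripper's body (76 mm by 85 mm) begins 54 mm behind the grasp point. The pads swing forward as they close: fully open they stand 13 mm farther back than shut.
Start: joints at [-1.189, 0.48, 1.596, -0, 1.065, -0.047], TCP at [270.272, -591.139, 245.297] pointing down, gripper open.
Joint ranges: [-2.75, 2.75], [-0.82, 2.05], [0.23, 2.67], [-1.56, 4.7], [0.09, 2.69], [-2.92, 2.92]. Speed limits (rad/s): [1.89, 1.89, 2.39, 3.01, 3.01, 3.01].

INTERFACE

Orientations are given as a rotation vector (axis times angle).
In Python, from station import get_obs, get_image, get_calibration, workorder gives the robot as it stands. The module is installed in compiled form; this text tells all that it offers.
- The arm moves only by the tool move_arm, never from a script. Its argument "motion" is a list of rows, each a list of 2 entries, a list of its own where there are three numbers: the shift along the tool's x, y, z in cm, then the turn, a rotation vector about the tool's x, y, z in rad. In form: [[[tx, ty, tz], [ax, ay, az]], ...]. A call has 1 to 20 rows; each row is the pose to reach, as a shift and turn from the pose commanded when the call began, along the tool's axes at that moment; what a row does not reach only later rows make up. A row lasts 1/10 s, in which the tool goes at most 50 mm and 8.59 degrees, less where a joint would pass 70% of its speed; a pose out of reach is approached as far as the arm can. A call with a gripper value outside its range is refused whole. "claw" is the closure, from -1 (fully open) to 1 (shut), so that 0 is half open, set as the call begins (left out, the last holds). The fingers move at their own pace and stop on an object; "force" is the grip in N (left out, the last holds). Time passes only in rows, so rows that repeat a pose let the fingers close. It gives the time, the measured TCP pose, the force, the opening and the grip force at its end, in the units of the state.
- get_obs(): the state, without advancing time (a new reading comes with each control period).
- get_image(name): name is "scene" or "top" or "wrist"; returns the picture (384x512x3 uint8, red, green, blue); there is no depth.
- get_calibration(name): a dict with "fx", "fy", "cx", "cy" (pixels), "extrinsics" (4x4, takes a point from camera to world coordinates). Camera axes: x right, y up, looking along -z (the intrinsics and any distortion apply to the point x, -y, -z); pixel columns grow to the right and rows downward; lengths in mm; the calibration is good to about 2 mm. A picture is of the moment at which its call begins: read the wrist's pose just before it. get_calibration takes no time and is no camera call; for the wrist camera it gives the pose at the moment of the call.
- workorder.hand_in(): hands the job in; it is judged then, once.
The state is a dict: "t": time; "joints": joint angles; "qd": joint speeds; "joint_efforts": joint torques, N m; "ee_pos": TCP position; "eef_rot": TCP orientation; "ft_force": force on the tool from outside, world axes, zero at the start; "wrist_torque": the same for the moment, N m; "gripper_width": finger opening in mm; "grasp_force": force on a finger pad.
Only numpy, scipy, OpenCV 4.12 (cv2) and the standard library are available. Lean on these libraries where they do the work, as an engineer would, in place of code of your own. Each camera call takes 0.05 s, during which the arm holds its last target. There are 200 camera calls.

## Working session

There is one attempt and no reset: what is moved stays moved. The work goes in short steps, Python scripts to look and compute and a tool call to move; the robot and the scene stay as the last step left them, time stands still between calls to the robot, and variables do not carry over. Pictures are saved under pics/ and viewed, at most 10 in all, crops included, and the job is handed in when it is done.

Besides the shell and the picture viewer there is one more tool, called after ">>>" by a JSON object that holds its "name" and its "arguments". move_arm: Moves the arm, as the interface text tells. Its arguments: {"type":"object","properties":{"motion":{"type":"array"},"claw":{"type":"number"},"force":{"type":"number"}},"required":["motion"]}

```bash
mkdir -p pics; python3 - <<'E'
from station import *
import cv2,numpy as np
np.set_printoptions(precision=4,suppress=True)
o=get_obs();print(o)
for n in("top","scene"):
    im=get_image(n);cv2.imwrite(f"pics/{n}0.png",im[:,:,::-1]);c=get_calibration(n);print(n,{k:v for k,v in c.items()})
print(get_calibration("wrist"))
im=cv2.resize(cv2.imread("pics/top0.png"),(800,600),interpolation=cv2.INTER_CUBIC);cv2.imwrite("pics/top0b.png",im)
E
```

```text
{'t': 0.0, 'joints': array([-1.1886,  0.4808,  1.5969,  0.    ,  1.0651, -0.0466]), 'qd': array([ 0.0012, -0.0004,  0.0005,  0.0005,  0.001 ,  0.0002]), 'joint_efforts': array([  0.0063, -95.0637, -43.0192,   0.0003,   0.012 ,   0.    ]), 'ee_pos': array([ 270.1409, -590.7713,  244.6861]), 'eef_rot': array([-3.0685, -0.6682,  0.0003]), 'ft_force': array([ 0.3166, -0.586 ,  0.1245]), 'wrist_torque': array([-0.0493,  0.0454,  0.0484]), 'grasp_force': 0.0, 'gripper_width': 85.4734938007477}
top {'fx': 404.7286856724269, 'fy': 404.7286856724269, 'cx': 255.81300995416422, 'cy': 189.30696491036306, 'extrinsics': array([[   0.0174,    0.9973,   -0.072 ,  447.0191],
       [  -0.9998,    0.0172,   -0.0039,  -31.8719],
       [  -0.0027,    0.0721,    0.9974, 1306.2511],
       [   0.    ,    0.    ,    0.    ,    1.    ]])}
scene {'fx': 359.2331214118125, 'fy': 359.2331214118125, 'cx': 262.6377582190985, 'cy': 184.4793301115156, 'extrinsics': array([[ -0.7551,   0.3266,  -0.5685,  48.1143],
       [ -0.6556,  -0.3772,   0.6542, 549.9991],
       [ -0.0008,   0.8667,   0.4989, 504.2608],
       [  0.    ,   0.    ,   0.    ,   1.    ]])}
{'fx': 282.53865235413764, 'fy': 282.53865235413764, 'cx': 260.15111435654, 'cy': 191.1551408106105, 'extrinsics': array([[   0.4161,    0.8627,    0.2874,  343.8388],
       [  -0.9093,    0.3948,    0.1315, -557.5938],
       [   0.    ,   -0.3161,    0.9487,  373.5988],
       [   0.    ,    0.    ,    0.    ,    1.    ]])}
```

View pics/top0b.png

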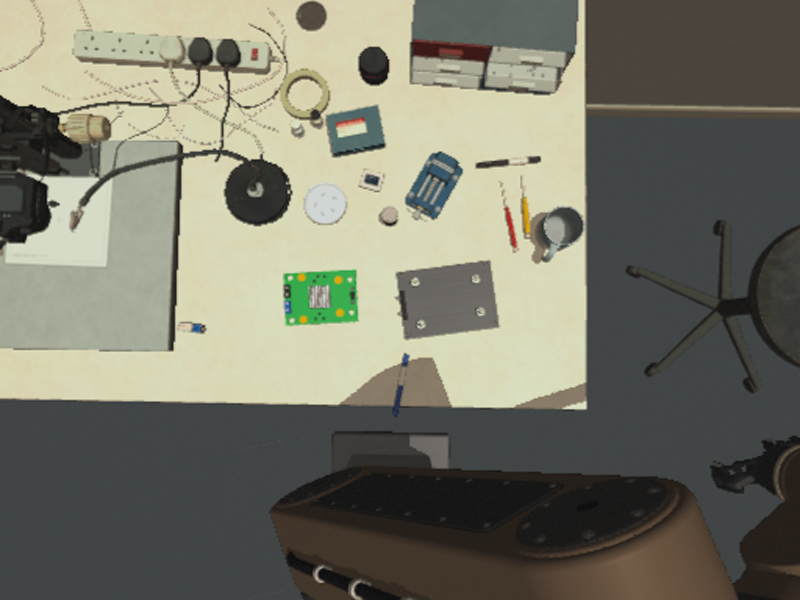

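View pics/scene0.png

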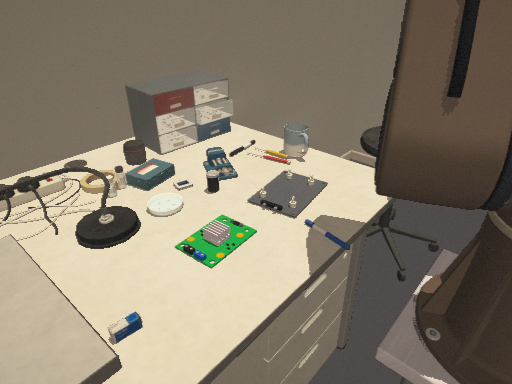

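```bash
cat >h.py <<'E'
from station import *
import cv2,numpy as np
from scipy.spatial.transform import Rotation as R
np.set_printoptions(precision=2,suppress=True)
def p2w(c,u,v,z):
    E=c["extrinsics"];d=E[:3,:3]@np.array([(u-c["cx"])/c["fx"],-(v-c["cy"])/c["fy"],-1]);o=E[:3,3]
    return o+d*(z-o[2])/d[2]
def w2p(c,P):
    E=c["extrinsics"];q=(np.asarray(P,float)-E[:3,3])@E[:3,:3]
    return np.stack([c["cx"]-c["fx"]*q[...,0]/q[...,2],c["cy"]+c["fy"]*q[...,1]/q[...,2]],-1)
def toolshift(target,yaw=None):
    "shift in cm along tool axes, and turn, to a TCP target (pointing down, yaw=dir of tool y mod pi)"
    o=get_obs();Rt=R.from_rotvec(o["eef_rot"])
    s=Rt.inv().apply(np.array(target)-o["ee_pos"])/10
    M=Rt.as_matrix()
    print("shift cm",s,"tooly yaw deg",np.degrees(np.arctan2(M[1,1],M[0,1])),"toolx",M[:,0])
    if yaw is not None:
        for k in(0,np.pi):
            y=yaw+k;ty=np.array([np.cos(y),np.sin(y),0]);tz=np.array([0,0,-1]);W=np.column_stack([np.cross(ty,tz),ty,tz])
            print(" turn",(Rt.inv()*R.from_matrix(W)).as_rotvec())
    return s
def save(im,n,box=None,s=1):
    im=im[:,:,::-1]
    if box:im=im[box[1]:box[3],box[0]:box[2]]
    cv2.imwrite(f"pics/{n}.png",cv2.resize(im,None,fx=s,fy=s,interpolation=cv2.INTER_CUBIC))
E
python3 - <<'E'
from h import *
c=get_calibration("top");k=1/1.5625
for n,u,v,z in[("board",320,297,4),("bR",357,297,4),("bL",284,298,4),("sink",320,296,33),("plate",447,300,8),("glandmid",402,307,14),("p0?",421,324,30),("p1?",415,282,30),("p2",480,311,30),("p3",476,279,30),("can",389,215,53),("mug",560,228,90),("dish",326,203,16),("peninner",405,355,10)]:
    print(n,p2w(c,u*k,v*k,z))
toolshift([500,0,300])
E
```

```text
board [535.71 137.78   4.  ]
bR [537.03  61.37   4.  ]
bL [532.36 212.09   4.  ]
sink [535.76 134.06  33.  ]
plate [ 533.76 -124.18    8.  ]
glandmid [517.42 -31.88  14.  ]
p0? [482.88 -70.78  30.  ]
p1? [567.72 -57.35  30.  ]
p2 [ 511.18 -189.49   30.  ]
p3 [ 575.95 -180.85   30.  ]
can [699.57  -2.64  53.  ]
mug [ 672.18 -336.03   90.  ]
dish [729.94 128.98  16.  ]
peninner [419.65 -39.69  10.  ]
shift cm [ 45.47 -44.18  -5.48] tooly yaw deg -65.42998932229887 toolx [0.91 0.42 0.  ]
```

```bash
python3 - <<'E'
from h import *
toolshift([540,-95,200],np.radians(9))
E
```

```text
shift cm [ 45.16 -33.87   4.51] tooly yaw deg -65.42998932229887 toolx [0.91 0.42 0.  ]
 turn [-0.  -0.  -1.3]
 turn [-0.    0.    1.84]
```

>>> {"name": "move_arm", "arguments": {"motion": [[[45.2,-33.9,4.5],[0,0,-1.3]],[[45.2,-33.9,4.5],[0,0,-1.3]],[[45.2,-33.9,4.5],[0,0,-1.3]],[[45.2,-33.9,4.5],[0,0,-1.3]],[[45.2,-33.9,4.5],[0,0,-1.3]],[[45.2,-33.9,4.5],[0,0,-1.3]],[[45.2,-33.9,4.5],[0,0,-1.3]],[[45.2,-33.9,4.5],[0,0,-1.3]],[[45.2,-33.9,4.5],[0,0,-1.3]],[[45.2,-33.9,4.5],[0,0,-1.3]],[[45.2,-33.9,4.5],[0,0,-1.3]],[[45.2,-33.9,4.5],[0,0,-1.3]],[[45.2,-33.9,4.5],[0,0,-1.3]],[[45.2,-33.9,4.5],[0,0,-1.3]],[[45.2,-33.9,4.5],[0,0,-1.3]],[[45.2,-33.9,4.5],[0,0,-1.3]]]}}

```text
t: 1.7
ee_pos: [539.9, -96.1, 200.4]
eef_rot: [-2.041, -2.388, 0.0]
ft_force: [-0.5, -0.3, -0.0]
gripper_width: 85.2
grasp_force: 0.0
```

```bash
python3 - <<'E'
from h import *
import pickle
o=get_obs();c=get_calibration("wrist");im=get_image("wrist");print(o["ee_pos"],o["t"])
pickle.dump((o,c,im),open("plate.pkl","wb"))
save(im,"plate1",s=1.56)
toolshift([540,165,200],np.radians(1.8))
E
```

```text
[539.9  -96.1  200.41] 1.7
shift cm [25.78  4.07  0.04] tooly yaw deg 8.957325943901058 toolx [-0.16  0.99 -0.  ]
 turn [-0.    0.    0.12]
 turn [-0.   -0.   -3.02]
```

View pics/plate1.png

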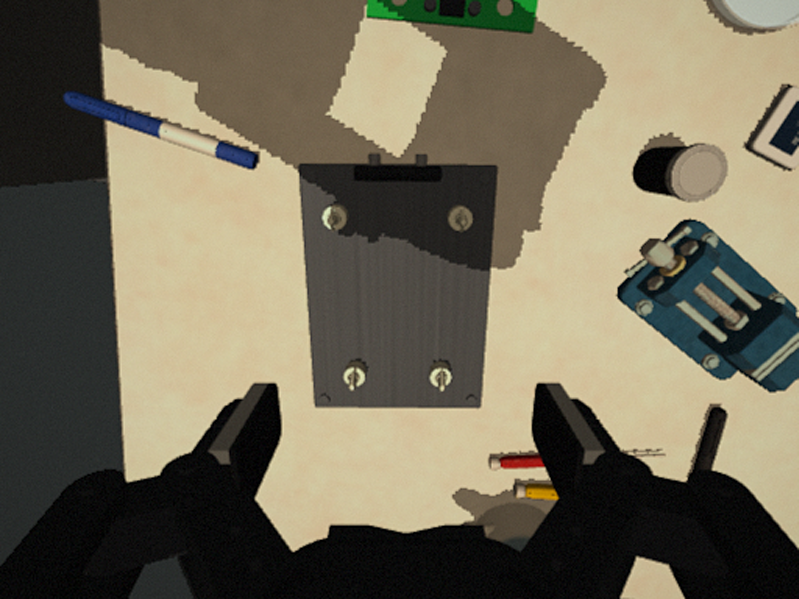

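The plate is in full view with the gland end up. The posts are at about (334,217), (460,218), (354,377) and (441,376) in the 1.56x picture. Next is the board, viewed from the same relative pose.

>>> {"name": "move_arm", "arguments": {"motion": [[[25.8,4.1,0],[0,0,0.12]],[[25.8,4.1,0],[0,0,0.12]],[[25.8,4.1,0],[0,0,0.12]],[[25.8,4.1,0],[0,0,0.12]],[[25.8,4.1,0],[0,0,0.12]],[[25.8,4.1,0],[0,0,0.12]],[[25.8,4.1,0],[0,0,0.12]],[[25.8,4.1,0],[0,0,0.12]]]}}

```text
t: 2.55
ee_pos: [540.2, 165.4, 200.3]
eef_rot: [2.179, 2.263, -0.001]
ft_force: [-0.3, -0.0, 0.2]
gripper_width: 85.4
grasp_force: 0.0
```

```bash
python3 - <<'E'
from h import *
import pickle
o=get_obs();c=get_calibration("wrist");im=get_image("wrist");print(o["ee_pos"],o["t"])
pickle.dump((o,c,im),open("board.pkl","wb"))
save(im,"board1",(150,60,362,280),2.7)
_,_,p=pickle.load(open("plate.pkl","rb"));save(p,"plate2",(180,95,330,270),3.4)
E
```

```text
[540.25 165.39 200.27] 2.55
```

View pics/board1.png

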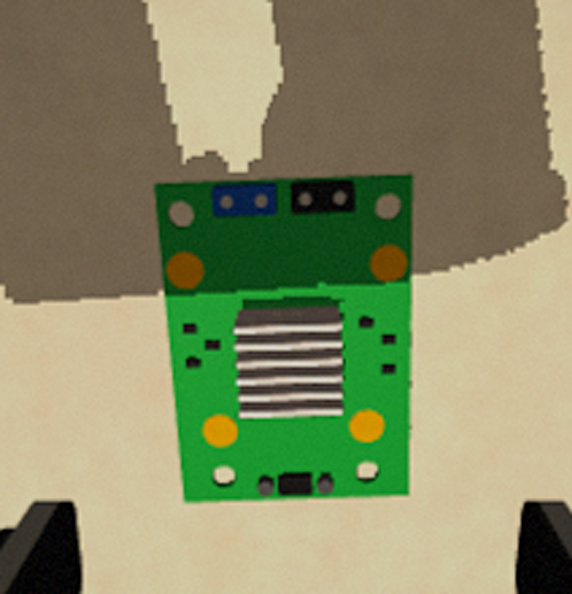

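View pics/plate2.png

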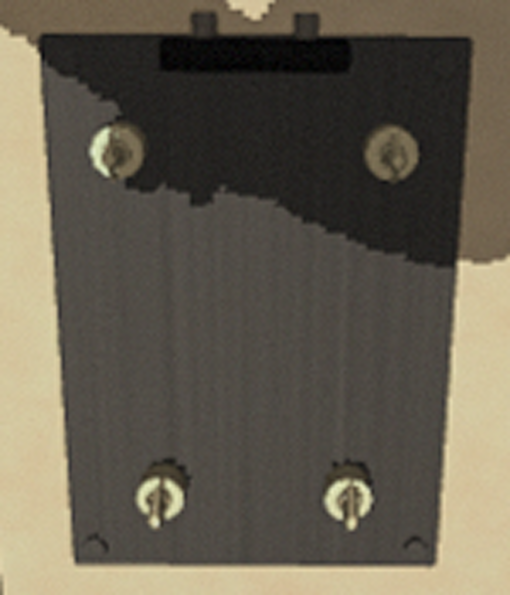

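Board: plugs up, holes at (181,213), (388,206), (224,475) and (367,470) in the crop. Small SMD parts sit beside the sink at ±x. Plate: shoulders at (117,152), (391,152), (160,499) and (348,499). Next I fit both poses.

```bash
cat >fit.py <<'E'
from h import *
import pickle
from scipy.optimize import least_squares
def fit(c,pix,loc,x0):
    loc=np.array(loc,float)
    def W(p):
        C,S=np.cos(p[2]),np.sin(p[2]);return np.column_stack([p[0]+C*loc[:,0]-S*loc[:,1],p[1]+S*loc[:,0]+C*loc[:,1],loc[:,2]])
    f=lambda p:(w2p(c,W(p))-pix).ravel()
    r=least_squares(f,x0,x_scale=[1,1,.01],loss="soft_l1");return r.x,f(r.x).reshape(-1,2)
def un(p,s,ox,oy):return (np.array(p)+.5)/s-.5+[ox,oy]
H=[(-44,62),(44,62),(-34,-62),(34,-62)]
P=[(-44,38),(44,38),(-34,-38),(34,-38)]
def z(l,h):return [(a,b,h) for a,b in l]
E
python3 - <<'E'
from fit import *
o,c,im=pickle.load(open("board.pkl","rb"))
pb=[(156,184),(411,174),(185,502),(409,495),(181,213),(388,206),(224,475),(367,470),(185,271),(388,264),(220,431),(367,425)]
lb=z([(-54,75),(54,75),(-54,-75),(54,-75)]+H+P,4)
b,e=fit(c,un(pb,2.7,150,60),lb,[536,137,.03]);print("board",b[:2],np.degrees(b[2]));print(e.T)
o,c,im=pickle.load(open("plate.pkl","rb"))
pp=[(41,36),(471,38),(76,563),(434,564),(117,152),(391,152),(160,499),(348,499),(155,522),(350,525)]
lp=z([(-70,98),(70,98),(-70,-98),(70,-98)],8)+z(H,20)+z(H[2:],37)
q,e=fit(c,un(pp,3.4,180,95),lp,[534,-124,.16]);print("plate",q[:2],np.degrees(q[2]));print(e.T)
np.save("poses.npy",[b,q])
toolshift([b[0],b[1],60],b[2])
E
```

```text
board [537.47 139.77] 4.314597136783755
[[-0.79  0.56 -0.29  0.09 -0.22  0.18 -0.03  0.08  0.07  0.17  0.15 -0.08]
 [-0.04  0.03 -0.01 -0.18  0.47  0.18  0.48  0.55 -0.36 -0.53 -0.38 -0.01]]
plate [ 537.12 -122.46] 8.596894216185063
[[-1.5   0.74 -1.    0.74 -0.13  0.17 -0.04  0.07 -0.2   0.56]
 [-0.84 -0.54  0.93  1.22  0.11  0.64 -0.2   0.11  0.09 -0.47]]
shift cm [-2.5  -0.38 14.03] tooly yaw deg 2.1179868135566178 toolx [-0.04  1.   -0.  ]
 turn [-0.    0.   -0.04]
 turn [0.  0.  3.1]
```

>>> {"name": "move_arm", "arguments": {"motion": [[[-2.5,-0.4,4.5],[0,0,-0.04]],[[-2.5,-0.4,9],[0,0,-0.04]],[[-2.5,-0.4,12],[0,0,-0.04]],[[-2.5,-0.4,14],[0,0,-0.04]],[[-2.5,-0.4,15.5],[0,0,-0.04]],[[-2.5,-0.4,16.8],[0,0,-0.04]],[[-2.5,-0.4,17.5],[0,0,-0.04]],[[-2.5,-0.4,17.8],[0,0,-0.04]],[[-2.5,-0.4,17.8],[0,0,-0.04]]]}}

```text
t: 3.5
ee_pos: [537.4, 140.9, 22.4]
eef_rot: [2.134, 2.306, 0.0]
ft_force: [-0.1, 0.7, -0.5]
gripper_width: 85.0
grasp_force: 0.0
```

>>> {"name": "move_arm", "arguments": {"motion": [[[0,0,0],[0,0,0]],[[0,0,0],[0,0,0]],[[0,0,0],[0,0,0]],[[0,0,0],[0,0,0]],[[0,0,0],[0,0,0]],[[0,0,0],[0,0,0]],[[0,0,0],[0,0,0]],[[0,0,0],[0,0,0]],[[0,0,0],[0,0,0]],[[0,0,0],[0,0,0]]], "claw": 1, "force": 40}}

```text
t: 4.5
ee_pos: [537.5, 141.3, 22.9]
eef_rot: [2.133, 2.306, 0.001]
ft_force: [0.1, -0.3, 6.9]
gripper_width: 43.4
grasp_force: 40.8
```

>>> {"name": "move_arm", "arguments": {"motion": [[[0,0,-0.5],[0,0,0]],[[0,0,-2],[0,0,0]],[[0,0,-4],[0,0,0]],[[0,0,-6],[0,0,0]],[[0,0,-8],[0,0,0]],[[0,0,-8],[0,0,0]]]}}

```text
t: 5.1
ee_pos: [538.6, 141.5, 104.7]
eef_rot: [2.132, 2.305, 0.005]
ft_force: [0.7, -0.0, -4.2]
gripper_width: 43.0
grasp_force: 42.1
```

```bash
python3 - <<'E'
from h import *
import pickle
o=get_obs();c=get_calibration("wrist");im=get_image("wrist");print(o["ee_pos"],o["t"],o["ft_force"],o["wrist_torque"],o["gripper_width"])
pickle.dump((o,c,im),open("hand.pkl","wb"))
save(im,"hand1",(100,120,420,360),2.4)
b,q=np.load("poses.npy");toolshift([q[0],q[1],103],q[2])
E
```

```text
[538.56 141.54 104.69] 5.1 [ 0.69 -0.03 -4.17] [-0.04  0.01  0.03] 42.952285609462265
shift cm [-26.3   -2.14   0.02] tooly yaw deg 4.475346577977552 toolx [-0.08  1.    0.  ]
 turn [ 0.   -0.   -0.07]
 turn [-0.   -0.    3.07]
```

View pics/hand1.png

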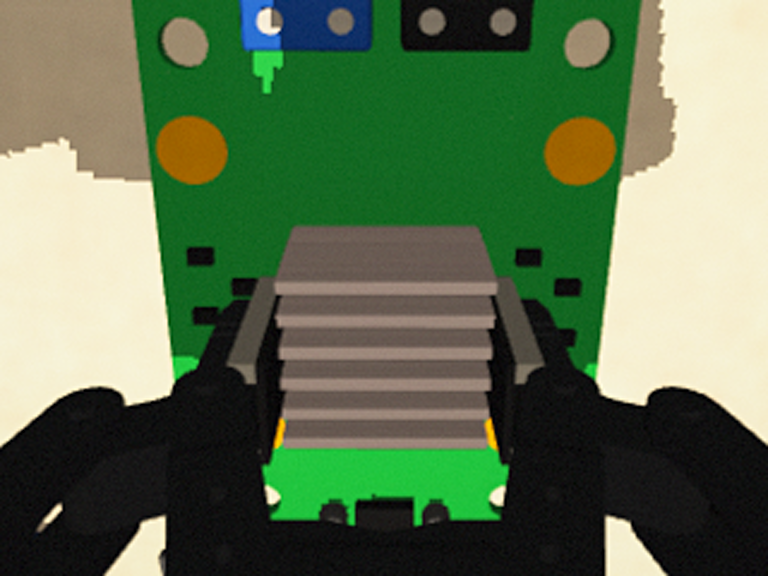

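```bash
python3 - <<'E'
from fit import *
o,c,im=pickle.load(open("hand.pkl","rb"))
b,q=np.load("poses.npy")
ph=un([(185,42),(588,43),(192,151),(580,151),(292,227),(478,227)],2.4,100,120)
for d in(-3,0,3):
    zz=o["ee_pos"][2]-22.9+d
    h,e=fit(c,ph,z(H[:2]+P[:2],zz+4)+z([(-22,20),(22,20)],zz+33),[538,141,.07]);print(d,h[:2],np.degrees(h[2]),abs(e).mean());
    if d==0:print(e.T);H0=h
M=R.from_rotvec(o["eef_rot"]).as_matrix();print("tooly",np.degrees(np.arctan2(M[1,1],M[0,1])),M[:,2])
Rt=M;dh=H0[:2]-o["ee_pos"][:2]
rel=np.array([dh@Rt[:2,0],dh@Rt[:2,1]]);print("board in tool (x,y mm)",rel)
yaw_off=H0[2]-np.arctan2(M[1,1],M[0,1])
y=q[2]-yaw_off;ty=np.array([np.cos(y),np.sin(y)]);tx=np.array([-np.sin(y),np.cos(y)])
t=q[:2]-rel[0]*tx-rel[1]*ty
print("TCP target",t,"yaw",np.degrees(y));np.save("tgt.npy",[*t,y]);toolshift([*t,104],y)
E
```

```text
-3 [538.69 140.14] 4.3292166811339445 5.240400141231774
0 [538.64 140.53] 4.33822439815374 5.396214827404433
[[-0.95  0.86  0.18 -0.14 -7.46  9.01]
 [-0.21 -0.26 -1.15 -0.93 21.79 21.82]]
3 [538.61 141.06] 4.367032710458874 6.362619383504871
tooly 4.475375210054204 [ 0.  0. -1.]
board in tool (x,y mm) [-1.01  0.  ]
TCP target [ 536.96 -121.45] yaw 8.734045028085529
shift cm [-26.2   -2.15  -0.08] tooly yaw deg 4.475346577977552 toolx [-0.08  1.    0.  ]
 turn [ 0.   -0.   -0.07]
 turn [-0.   -0.    3.07]
```

>>> {"name": "move_arm", "arguments": {"motion": [[[-26.2,-2.15,0],[0,0,-0.074]],[[-26.2,-2.15,0],[0,0,-0.074]],[[-26.2,-2.15,0],[0,0,-0.074]],[[-26.2,-2.15,0],[0,0,-0.074]],[[-26.2,-2.15,0],[0,0,-0.074]],[[-26.2,-2.15,0],[0,0,-0.074]],[[-26.2,-2.15,0],[0,0,-0.074]],[[-26.2,-2.15,0],[0,0,-0.074]],[[-26.2,-2.15,0],[0,0,-0.074]],[[-26.2,-2.15,0],[0,0,-0.074]],[[-26.2,-2.15,0],[0,0,-0.074]]]}}

```text
t: 6.25
ee_pos: [536.3, -120.7, 102.3]
eef_rot: [-2.045, -2.385, -0.0]
ft_force: [-0.2, -0.4, -2.7]
gripper_width: 43.1
grasp_force: 41.9
```

```bash
python3 - <<'E'
from h import *
import pickle
t=np.load("tgt.npy");o=get_obs();print(o["ee_pos"],o["t"],o["ft_force"],o["eef_rot"])
toolshift([t[0],t[1],64],t[2])
E
```

```text
[ 536.32 -120.68  102.29] 6.25 [-0.16 -0.38 -2.7 ] [-2.04 -2.39 -0.  ]
shift cm [-0.09  0.05  3.83] tooly yaw deg 8.792378512979296 toolx [-0.15  0.99  0.  ]
 turn [-0. -0.  0.]
 turn [ 0.   -0.   -3.14]
```

>>> {"name": "move_arm", "arguments": {"motion": [[[-0.1,0.05,1.5],[0,0,0]],[[-0.1,0.05,3],[0,0,0]],[[-0.1,0.05,3.7],[0,0,0]],[[-0.1,0.05,3.8],[0,0,0]],[[-0.1,0.05,3.8],[0,0,0]]]}}

```text
t: 6.75
ee_pos: [537.0, -122.4, 64.4]
eef_rot: [-2.046, -2.384, 0.0]
ft_force: [-0.3, 0.2, -2.9]
gripper_width: 43.2
grasp_force: 41.9
```

```bash
python3 - <<'E'
from h import *
t=np.load("tgt.npy");o=get_obs();im=get_image("wrist");print(o["ee_pos"],o["t"],o["ft_force"])
a=im[110:190,140:390];b=im[290:350,140:390]
save(np.vstack([a,b]),"over1",s=3.1)
s=get_image("scene");save(s,"scene1",(220,150,350,240),6)
toolshift([t[0],t[1],54],t[2])
E
```

```text
[ 536.95 -122.4    64.44] 6.75 [-0.31  0.25 -2.9 ]
shift cm [ 0.11 -0.01  1.08] tooly yaw deg 8.720600201419273 toolx [-0.15  0.99 -0.  ]
 turn [ 0.  0. -0.]
 turn [ 0.   -0.    3.14]
```

View pics/over1.png

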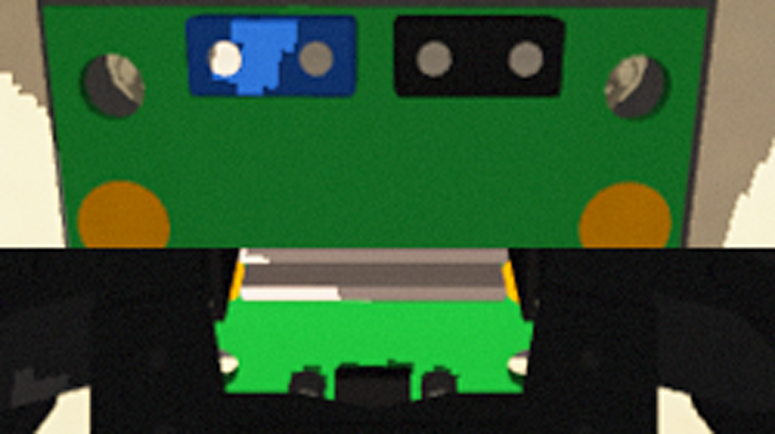

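>>> {"name": "move_arm", "arguments": {"motion": [[[0.1,0,0.1],[0,0,0]],[[0.1,0,0.3],[0,0,0]],[[0.1,0,0.5],[0,0,0]],[[0.1,0,0.7],[0,0,0]],[[0.1,0,0.8],[0,0,0]],[[0.1,0,0.9],[0,0,0]],[[0.1,0,0.9],[0,0,0]]]}}

```text
t: 7.55
ee_pos: [536.7, -121.6, 55.1]
eef_rot: [-2.046, -2.383, 0.0]
ft_force: [0.1, 0.3, -3.4]
gripper_width: 43.4
grasp_force: 41.9
```

>>> {"name": "move_arm", "arguments": {"motion": [[[0,0,0.05],[0,0,0]],[[0,0,0.1],[0,0,0]],[[0,0,0.15],[0,0,0]],[[0,0,0.15],[0,0,0]]]}}

```text
t: 7.95
ee_pos: [536.7, -121.5, 53.8]
eef_rot: [-2.046, -2.384, -0.0]
ft_force: [0.2, 3.1, -1.5]
gripper_width: 43.5
grasp_force: 42.2
```

>>> {"name": "move_arm", "arguments": {"motion": [[[0.05,0,0.03],[0,0,0]],[[0.07,0,0.07],[0,0,0]],[[0.07,0,0.07],[0,0,0]]]}}

```text
t: 8.25
ee_pos: [536.7, -120.9, 53.1]
eef_rot: [2.046, 2.384, 0.0]
ft_force: [-0.1, 0.4, -1.2]
gripper_width: 43.3
grasp_force: 42.2
```

>>> {"name": "move_arm", "arguments": {"motion": [[[0,0,0.04],[0,0,0]],[[0,0,0.04],[0,0,0]]]}}

```text
t: 8.45
ee_pos: [536.7, -120.9, 52.8]
eef_rot: [2.046, 2.384, 0.0]
ft_force: [0.2, 1.2, 1.8]
gripper_width: 43.2
grasp_force: 42.5
```

>>> {"name": "move_arm", "arguments": {"motion": [[[0,0,0],[0,0,0]],[[0,0,0],[0,0,0]],[[0,0,0],[0,0,0]],[[0,0,0],[0,0,0]],[[0,0,0],[0,0,0]],[[0,0,0],[0,0,0]],[[0,0,-1],[0,0,0]],[[0,0,-3],[0,0,0]],[[0,0,-6],[0,0,0]],[[0,0,-10],[0,0,0]],[[0,0,-10],[0,0,0]]], "claw": -1}}

```text
t: 9.55
ee_pos: [539.1, -121.6, 157.9]
eef_rot: [2.042, 2.379, 0.005]
ft_force: [0.6, -0.4, -0.3]
gripper_width: 85.3
grasp_force: 0.0
```

```bash
python3 - <<'E'
from h import *
import pickle
o=get_obs();c=get_calibration("wrist");im=get_image("wrist");print(o["ee_pos"],o["t"],o["ft_force"],o["gripper_width"])
pickle.dump((o,c,im),open("laid.pkl","wb"))
a=cv2.resize(im[80:340,130:390],None,fx=2.2,fy=2.2,interpolation=cv2.INTER_CUBIC);save(a,"laid1")
E
```

```text
[ 539.14 -121.56  157.87] 9.55 [ 0.64 -0.41 -0.29] 85.33066407095745
```

View pics/laid1.png

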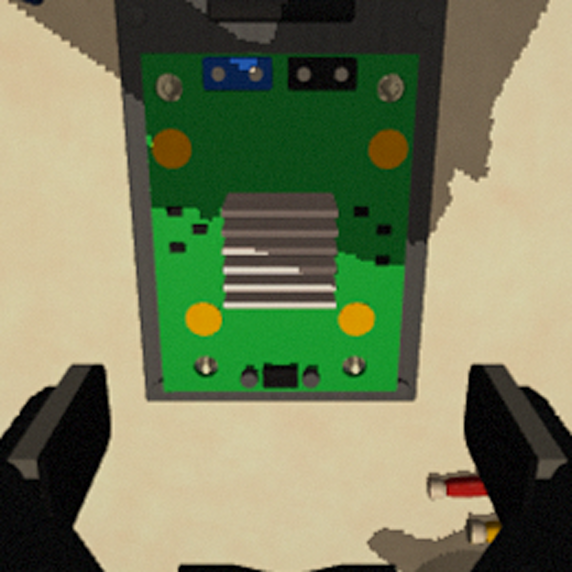

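All four posts stand in their holes and the board lies loose and level. Press spots are at (172,149), (388,149), (204,319) and (356,319). Next I fit the laid pose and work out the press moves.

```bash
cat >press.py <<'E'
from fit import *
l=np.load("laid.npy") if __import__("os").path.exists("laid.npy") else None
def goto(yb,z):
    C,S=np.cos(l[2]),np.sin(l[2]);return toolshift([l[0]-S*yb,l[1]+C*yb,z],l[2])
E
python3 - <<'E'
from fit import *
o,c,im=pickle.load(open("laid.pkl","rb"))
pl=[(141,54),(420,55),(163,391),(398,391),(172,149),(388,149),(204,319),(356,319)]
l,e=fit(c,un(pl,2.2,130,80),z([(-54,75),(54,75),(-54,-75),(54,-75)]+P,34),[537,-122,.15]);print(l[:2],np.degrees(l[2]));print(e.T)
np.save("laid.npy",l)
import press
print(press.goto(38,80))
E
```

```text
[ 537.05 -122.66] 8.520813161287093
[[ 0.07 -0.36  0.54 -0.86  0.12  0.1   0.06  0.18]
 [-0.1  -0.09  0.07  0.   -0.02  0.22 -0.08 -0.07]]
shift cm [ 3.7  -0.16  7.57] tooly yaw deg 8.71214027803512 toolx [-0.15  0.99 -0.  ]
 turn [0. 0. 0.]
 turn [-0.    0.01 -3.14]
[ 3.7  -0.16  7.57]
```

>>> {"name": "move_arm", "arguments": {"motion": [[[3.7,-0.16,2],[0,0,0]],[[3.7,-0.16,6],[0,0,0]],[[3.7,-0.16,9],[0,0,0]],[[3.7,-0.16,9.8],[0,0,0]],[[3.7,-0.16,9.8],[0,0,0]],[[3.7,-0.16,9.8],[0,0,0]]], "claw": -0.88}}

```text
t: 10.2
ee_pos: [529.9, -84.8, 55.5]
eef_rot: [2.046, 2.383, 0.0]
ft_force: [0.3, -0.2, 0.8]
gripper_width: 80.6
grasp_force: 0.0
```

```bash
python3 - <<'E'
from press import *
o=get_obs();print(o["ee_pos"],o["t"],o["gripper_width"],o["ft_force"])
c=get_calibration("wrist");im=get_image("wrist");goto(38,40)
save(im,"press1",(100,170,420,384),2.4)
E
```

```text
[529.88 -84.81  55.51] 10.2 80.63399754608291 [ 0.26 -0.21  0.84]
shift cm [-0.04  0.12  1.59] tooly yaw deg 8.692734947973285 toolx [-0.15  0.99 -0.  ]
 turn [0. 0. 0.]
 turn [-0.    0.   -3.14]
```

View pics/press1.png

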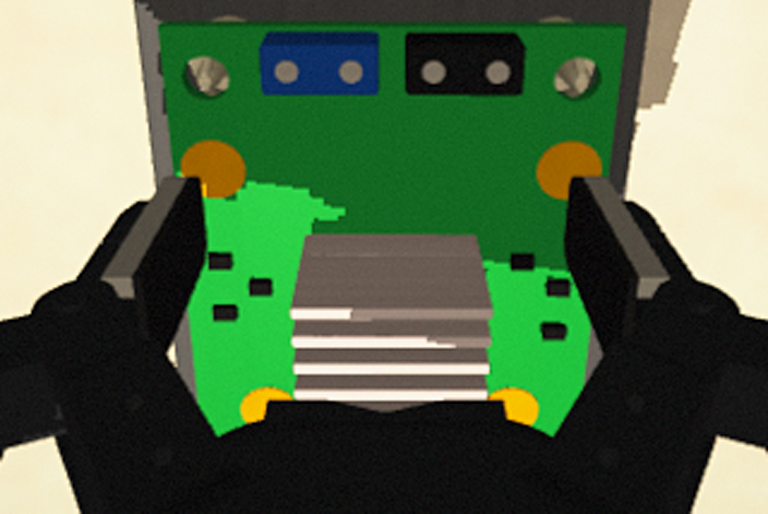

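The fingertips are aligned with the two wide-end spots at (213,168) and (570,170), clear of the posts and the sink. Now descending slowly.

>>> {"name": "move_arm", "arguments": {"motion": [[[0,0.1,0.4],[0,0,0]],[[0,0.1,0.8],[0,0,0]],[[0,0.1,1.1],[0,0,0]],[[0,0.1,1.3],[0,0,0]],[[0,0.1,1.5],[0,0,0]],[[0,0.1,1.5],[0,0,0]]]}}

```text
t: 10.85
ee_pos: [530.2, -84.4, 39.4]
eef_rot: [-2.046, -2.383, 0.0]
ft_force: [-0.2, 0.6, 0.4]
gripper_width: 80.4
grasp_force: 0.0
```

>>> {"name": "move_arm", "arguments": {"motion": [[[0,0,0.1],[0,0,0]],[[0,0,0.2],[0,0,0]],[[0,0,0.3],[0,0,0]],[[0,0,0.3],[0,0,0]]]}}

```text
t: 11.25
ee_pos: [530.4, -84.4, 36.6]
eef_rot: [-2.046, -2.384, 0.0]
ft_force: [0.3, 0.7, 0.5]
gripper_width: 80.2
grasp_force: 0.0
```

>>> {"name": "move_arm", "arguments": {"motion": [[[0,0,0.1],[0,0,0]],[[0,0,0.2],[0,0,0]],[[0,0,0.2],[0,0,0]]]}}

```text
t: 11.55
ee_pos: [530.8, -84.4, 35.0]
eef_rot: [2.046, 2.383, 0.001]
ft_force: [-0.1, 0.8, 5.2]
gripper_width: 80.7
grasp_force: 3.0
```

>>> {"name": "move_arm", "arguments": {"motion": [[[0,0,0.1],[0,0,0]],[[0,0,0.2],[0,0,0]],[[0,0,0.3],[0,0,0]],[[0,0,0.3],[0,0,0]]]}}

```text
t: 11.95
ee_pos: [530.4, -84.4, 31.6]
eef_rot: [-2.046, -2.384, 0.0]
ft_force: [-0.5, -0.6, -0.5]
gripper_width: 80.3
grasp_force: 0.0
```

>>> {"name": "move_arm", "arguments": {"motion": [[[0,0,0.07],[0,0,0]],[[0,0,0.15],[0,0,0]],[[0,0,0.15],[0,0,0]]]}}

```text
t: 12.25
ee_pos: [530.3, -84.4, 30.0]
eef_rot: [-2.046, -2.383, 0.0]
ft_force: [0.8, 1.0, -1.0]
gripper_width: 80.5
grasp_force: 0.0
```

```bash
cat >spots.py <<'E'
from press import *
def spots(im,zmin=40):
    h=cv2.cvtColor(im,cv2.COLOR_RGB2HSV);m=((h[...,0]>12)&(h[...,0]<24)&(h[...,1]>200)&(h[...,2]>110)).astype(np.uint8)
    n,_,s,ct=cv2.connectedComponentsWithStats(m)
    return [(ct[i].round(1),s[i]) for i in range(1,n) if s[i,4]>zmin]
E
python3 - <<'E'
from spots import *
o=get_obs();c=get_calibration("wrist");im=get_image("wrist");cv2.imwrite("pics/w2.png",im[:,:,::-1])
top=get_image("top");sc=get_image("scene");cv2.imwrite("pics/sc2.png",sc[:,:,::-1])
for s in spots(im):print("wrist",s)
for zz in(24,29,34):
  C,S=np.cos(l[2]),np.sin(l[2])
  print(zz,w2p(c,[[l[0]+C*x-S*y,l[1]+S*x+C*y,zz] for x,y in P+H]).round(1).tolist())
L=pickle.load(open("laid.pkl","rb"))
for s in spots(L[2]):print("laid",s)
cs=get_calibration("scene")
for s in spots(sc,8):print("scene",s)
for zz in(24,34):print(w2p(cs,[[l[0]+C*x-S*y,l[1]+S*x+C*y,zz] for x,y in P]).round(1).tolist())
E
```

```text
wrist (array([189. , 255.9]), array([183, 244,  13,  25, 196], dtype=int32))
wrist (array([333.5, 256.5]), array([331, 248,   6,  19,  76], dtype=int32))
24 [[181.7, 254.7], [343.3, 255.2], [207.8, 360.6], [315.8, 360.9], [177.8, 214.1], [347.8, 214.6], [209.8, 388.3], [313.3, 388.5]]
29 [[179.2, 259.8], [346.0, 260.3], [206.4, 367.8], [317.3, 368.1], [175.1, 218.0], [350.8, 218.5], [208.5, 396.0], [314.7, 396.2]]
34 [[176.6, 265.1], [348.8, 265.6], [204.9, 375.5], [318.9, 375.7], [172.1, 222.2], [353.9, 222.8], [207.1, 404.0], [316.2, 404.3]]
laid (array([207.4, 147.1]), array([200, 139,  16,  17, 213], dtype=int32))
laid (array([305.9, 147.4]), array([298, 140,  17,  16, 212], dtype=int32))
laid (array([222.2, 224.5]), array([215, 218,  16,  14, 171], dtype=int32))
laid (array([291.6, 224.6]), array([284, 218,  16,  14, 175], dtype=int32))
[[297.8, 196.6], [268.2, 187.2], [307.6, 183.0], [285.5, 176.5]]
[[297.9, 193.2], [268.2, 183.9], [307.8, 179.7], [285.7, 173.3]]
```

>>> {"name": "move_arm", "arguments": {"motion": [[[0,0,-1],[0,0,0]],[[0,0,-4],[0,0,0]],[[-3.8,0,-8],[0,0,0]],[[-7.6,0,-12],[0,0,0]],[[-7.6,0,-12],[0,0,0]],[[-7.6,0,-12],[0,0,0]]], "claw": -0.41}}

```text
t: 13.0
ee_pos: [542.9, -160.9, 152.2]
eef_rot: [2.046, 2.379, 0.002]
ft_force: [-0.7, 0.4, -0.6]
gripper_width: 59.9
grasp_force: 0.0
```

```bash
cat >chk.py <<'E'
from spots import *
o=get_obs();c=get_calibration("wrist");im=get_image("wrist");print(o["t"],o["ee_pos"],o["gripper_width"]);cv2.imwrite(f"pics/chk{o['t']:.1f}.png",im[:,:,::-1])
C,S=np.cos(l[2]),np.sin(l[2])
pr={zz:w2p(c,[[l[0]+C*x-S*y,l[1]+S*x+C*y,zz] for x,y in P]) for zz in(24,34)}
for s,st in spots(im):
    i=np.argmin(np.linalg.norm(pr[24]-s,axis=1));a,b=pr[24][i],pr[34][i]
    print(i,s,st,"z~",24+10*np.dot(s-a,b-a)/np.dot(b-a,b-a), a,b)
E
python3 chk.py; python3 -c "
from press import *
goto(-38,50)"
```

```text
13.0 [ 542.88 -160.9   152.16] 59.90647824440253
0 [208.8 100.6] [201  92  17  18 253] z~ 25.37462391341103 [209.17 101.42] [207.16 101.63]
1 [311.2 101.2] [303  93  17  18 248] z~ 26.1806301713444 [310.7 101.6] [312.78 101.83]
2 [223. 187.] [216 180  16  15 197] z~ 30.02015079602021 [224.13 185.18] [222.86 188.44]
3 [296.6 187.3] [289 180  16  15 195] z~ 30.634978211084864 [295.52 185.22] [296.85 188.48]
shift cm [-0.07  0.08 10.06] tooly yaw deg 8.640737759143382 toolx [-0.15  0.99 -0.  ]
 turn [0. 0. 0.]
 turn [-0.    0.   -3.14]
```

>>> {"name": "move_arm", "arguments": {"motion": [[[-0.05,0.1,4],[0,0,0]],[[-0.05,0.1,8],[0,0,0]],[[-0.05,0.1,10],[0,0,0]],[[-0.05,0.1,10.3],[0,0,0]],[[-0.05,0.1,10.6],[0,0,0]],[[-0.05,0.1,10.8],[0,0,0]],[[-0.05,0.1,10.8],[0,0,0]]]}}

```text
t: 13.75
ee_pos: [543.4, -159.8, 42.9]
eef_rot: [2.046, 2.383, 0.001]
ft_force: [0.3, -0.6, 0.0]
gripper_width: 60.1
grasp_force: 0.0
```

```bash
python3 -c "
from press import *
goto(-38,40)"
```

```text
shift cm [-0.03 -0.08  0.29] tooly yaw deg 8.718469872515659 toolx [-0.15  0.99 -0.  ]
 turn [0. 0. 0.]
 turn [-0.    0.   -3.14]
```

>>> {"name": "move_arm", "arguments": {"motion": [[[0,-0.05,0.1],[0,0,0]],[[0,-0.05,0.2],[0,0,0]],[[0,-0.05,0.3],[0,0,0]],[[0,-0.05,0.4],[0,0,0]],[[0,-0.05,0.4],[0,0,0]]]}}

```text
t: 14.25
ee_pos: [543.1, -160.3, 39.0]
eef_rot: [2.045, 2.383, 0.001]
ft_force: [0.3, 0.4, 6.3]
gripper_width: 60.4
grasp_force: 3.1
```

>>> {"name": "move_arm", "arguments": {"motion": [[[0,0,0.05],[0,0,0]],[[0,0,0.1],[0,0,0]],[[0,0,0.1],[0,0,0]]]}}

```text
t: 14.55
ee_pos: [543.2, -160.3, 38.2]
eef_rot: [2.045, 2.382, 0.001]
ft_force: [-0.9, -0.3, 11.6]
gripper_width: 60.3
grasp_force: 5.4
```

>>> {"name": "move_arm", "arguments": {"motion": [[[0,0,0.05],[0,0,0]],[[0,0,0.1],[0,0,0]],[[0,0,0.15],[0,0,0]],[[0,0,0.2],[0,0,0]],[[0,0,0.2],[0,0,0]]]}}

```text
t: 15.05
ee_pos: [542.4, -159.9, 35.1]
eef_rot: [-2.046, -2.383, 0.0]
ft_force: [0.2, 0.2, 0.1]
gripper_width: 60.3
grasp_force: 0.0
```

>>> {"name": "move_arm", "arguments": {"motion": [[[0,0,0.1],[0,0,0]],[[0,0,0.2],[0,0,0]],[[0,0,0.3],[0,0,0]],[[0,0,0.35],[0,0,0]],[[0,0,0.35],[0,0,0]]]}}

```text
t: 15.55
ee_pos: [542.6, -160.0, 32.7]
eef_rot: [2.046, 2.383, 0.0]
ft_force: [-6.6, 2.3, 26.0]
gripper_width: 60.2
grasp_force: 12.9
```

>>> {"name": "move_arm", "arguments": {"motion": [[[0,0,-0.5],[0,0,0]],[[0,0,-3],[0,0,0]],[[0,0,-7],[0,0,0]],[[0,0,-11.5],[0,0,0]],[[0,0,-11.5],[0,0,0]],[[0,0,-11.5],[0,0,0]]]}}

```text
t: 16.15
ee_pos: [543.1, -160.2, 147.8]
eef_rot: [2.045, 2.382, 0.001]
ft_force: [-0.9, -0.6, -0.3]
gripper_width: 59.9
grasp_force: 0.0
```

```bash
python3 chk.py
```

```text
16.15 [ 543.1  -160.18  147.78] 59.87783157499412
0 [208.2 102.4] [200  94  17  18 253] z~ 24.650769974512336 [208.33 102.37] [206.25 102.62]
1 [311.8 103. ] [304  94  17  19 252] z~ 25.6349265595819 [311.48 102.76] [313.61 103.03]
2 [223.4 187.6] [216 180  16  16 192] z~ 24.832236827488522 [223.43 187.29] [222.1  190.66]
3 [296.  187.9] [289 181  15  15 185] z~ 25.218005161713354 [295.86 187.48] [297.21 190.86]
```

>>> {"name": "move_arm", "arguments": {"motion": [[[4,0,0],[0,0,0]],[[7.6,0,4],[0,0,0]],[[7.6,0,8],[0,0,0]],[[7.6,0,11],[0,0,0]],[[7.6,0,11.6],[0,0,0]],[[7.6,0,11.8],[0,0,0]],[[7.6,0,11.8],[0,0,0]]], "claw": -0.88}}

```text
t: 16.9
ee_pos: [530.6, -84.9, 28.4]
eef_rot: [-2.046, -2.383, 0.001]
ft_force: [0.2, 0.9, 0.4]
gripper_width: 80.5
grasp_force: 0.0
```

```bash
python3 -c "
from press import *
goto(38,27)"
```

```text
shift cm [-0.03  0.08  0.14] tooly yaw deg 8.700327002390495 toolx [-0.15  0.99  0.  ]
 turn [-0. -0.  0.]
 turn [ 0.   -0.   -3.14]
```

>>> {"name": "move_arm", "arguments": {"motion": [[[0,0.05,0.06],[0,0,0]],[[0,0.05,0.12],[0,0,0]],[[0,0.05,0.18],[0,0,0]],[[0,0.05,0.18],[0,0,0]]]}}

```text
t: 17.3
ee_pos: [531.6, -84.9, 27.1]
eef_rot: [2.046, 2.383, 0.0]
ft_force: [0.6, -0.3, 0.8]
gripper_width: 80.4
grasp_force: 0.0
```

>>> {"name": "move_arm", "arguments": {"motion": [[[0,0,0.06],[0,0,0]],[[0,0,0.12],[0,0,0]],[[0,0,0.18],[0,0,0]],[[0,0,0.18],[0,0,0]]]}}

```text
t: 17.7
ee_pos: [531.7, -84.8, 26.6]
eef_rot: [2.046, 2.383, 0.001]
ft_force: [-6.6, 0.9, 35.5]
gripper_width: 80.5
grasp_force: 17.7
```

>>> {"name": "move_arm", "arguments": {"motion": [[[0,0,-0.5],[0,0,0]],[[0,0,-3],[0,0,0]],[[-2,0,-7],[0,0,0]],[[-4,0,-11],[0,0,0]],[[-4,0,-11],[0,0,0]],[[-4,0,-11],[0,0,0]]]}}

```text
t: 18.3
ee_pos: [538.0, -124.8, 136.0]
eef_rot: [2.046, 2.381, 0.001]
ft_force: [-0.4, 0.7, 0.3]
gripper_width: 80.2
grasp_force: 0.0
```

```bash
python3 chk.py; python3 -c "
from h import *
im=get_image('wrist')[80:290,150:370];f=lambda a:cv2.resize(a,None,fx=2.4,fy=2.4,interpolation=cv2.INTER_CUBIC)
s=get_image('scene')[150:240,230:345]
a=f(im)[:500];b=cv2.resize(s,(270,500*90//90*1),interpolation=cv2.INTER_CUBIC) if 0 else cv2.resize(s,(270,211),interpolation=cv2.INTER_CUBIC)
b=cv2.copyMakeBorder(b,0,a.shape[0]-211,0,0,cv2.BORDER_CONSTANT);save(np.hstack([a,b]),'final')"
```

```text
18.3 [ 538.03 -124.84  136.04] 80.16223123295299
0 [208.5 146.8] [200 138  18  18 247] z~ 23.336832065292732 [208.   146.57] [205.9  148.62]
1 [311.8 147.6] [303 139  18  18 248] z~ 27.723244289397602 [311.04 146.8 ] [313.15 148.87]
2 [223.2 227.7] [216 221  16  14 183] z~ 24.629157453636502 [223.18 227.37] [221.84 232.22]
3 [295.8 228.2] [288 221  17  15 189] z~ 25.542215792888566 [295.55 227.46] [296.89 232.32]
```

View pics/final.png

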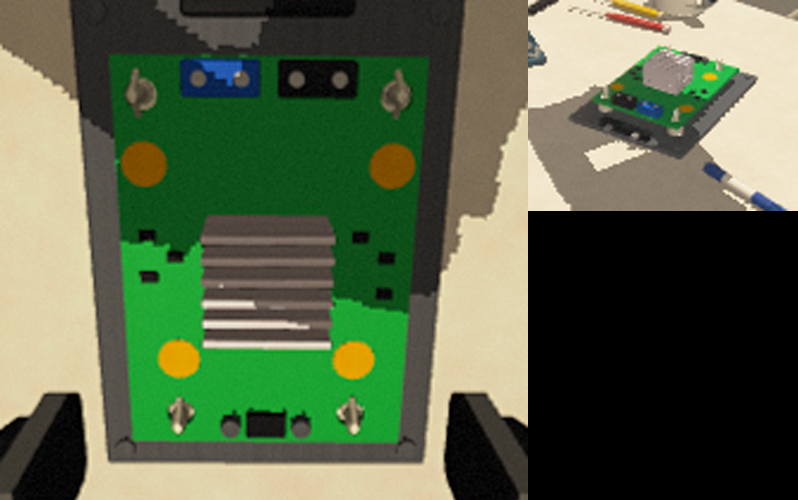

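The barbs of all four posts, at (141,92), (396,92), (180,414) and (350,414), are spread over the board's face. The press-spot spacings put the face at about 24.5 mm, which is home, and the gripper is clear. Handing in.

```bash
python3 -c "
from station import *
print(workorder.hand_in())"
```

```text
the job is handed in; nothing more can be done
None
```

The board is on the plate with its plugs at the gland end and all four posts snapped over it; the arm is clear, nothing else was handled, and the job was handed in at about 18 s (peak press about 35 N total, in a final check press).

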